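# Turn the eccentric cam clear and push the jig's slide home

### The arm

A 7-joint arm with a two-finger parallel gripper is mounted at the origin on a cart in front of the work surface, level with it; the furniture and walls round the work are solid. World frame = base frame: x ahead of the robot, y to its left, z up, the work surface at z = 0. Lengths are in mm, angles in rad, forces in N, time in s.
With the tool pointing down it reaches from about 400 to 875 mm from the base axis. Payload 4.4 kg.
Tool frame: the origin (TCP) lies at the very end of the fingers, on their centre line; the grasp point (between the pads) lies 19 mm behind it; z points along the fingers, y is the line along which they close (so a half turn about z gives the same grasp; the last joint's range is limited). The gripper opens to 85 mm and grips with 20 to 120 N. Pads are 22 mm wide; open, the fingers measure 114 mm over their backs; the gripper's body (76 mm by 85 mm) begins 54 mm behind the grasp point. The pads swing forward as they close: fully open they stand 13 mm farther back than shut.
Start: joints at [1.272, 0.628, 0.038, 1.517, -0.027, 0.996, -0.02], TCP at [149.984, -632.473, 231.313] pointing down, gripper open.
Joint ranges: [-3.06, 3.06], [-0.37, 2.12], [-1.25, 1.32], [0.18, 2.47], [-1.1, 4.24], [0.23, 1.98], [-2.94, 2.94]. Speed limits (rad/s): [2.57, 2.57, 3.14, 3.14, 3.14, 3.14, 3.14].

### API

Orientations are given as [roll, pitch, yaw] about the fixed x, y, z axes, in that order (R = Rz(yaw) Ry(pitch) Rx(roll)).
In Python, from cell import read_state, get_image, camera_info, finish_job gives the robot as it stands.
- The arm moves only by the tool play_rows, never from a script. Its argument "deltas" is one flat list of numbers, 7 for each row, row after row: the shift along the tool's x, y, z in mm, then the turn, a rotation vector about the tool's x, y, z in rad, then the opening, from 0 (shut) to 1 (fully open). In form: [dx, dy, dz, ax, ay, az, grip, dx, dy, dz, ax, ay, az, grip, ...]. A call has 1 to 10 rows; each row is the pose to reach, as a shift and turn from the pose commanded when the call began, along the tool's axes at that moment; what a row does not reach only later rows make up. A row lasts 1/8 s, in which the tool goes at most 62.5 mm and 10.7 degrees, less where a joint would pass 70% of its speed; a pose out of reach is approached as far as the arm can. A call with a gripper value outside its range is refused whole. The fingers move at their own pace and stop on an object; the grip force is fixed at half the most. Time passes only in rows, so rows that repeat a pose let the fingers close. It gives the time, the measured TCP pose, the force, the opening and the grip force at its end, in the units of the state.
- read_state(): the state, without advancing time (a new reading comes with each control period).
- get_image(name): name is "scene" or "top"; returns the picture (384x512x3 uint8, red, green, blue); there is no depth.
- camera_info(name): a dict with "fx", "fy", "cx", "cy" (pixels), "distortion" ([k1, k2, p1, p2, k3] as OpenCV has them; the pictures are not rectified), "T" (4x4, takes a point from camera to world coordinates). Camera axes: x right, y down, z forward; pixel columns grow to the right and rows downward; lengths in mm; the calibration is good to about 2 mm. A picture is of the moment at which its call begins. camera_info takes no time and is no camera call.
- finish_job(): hands the job in; it is judged then, once.
The state is a dict: "clock": time; "qpos": joint angles; "qd": joint speeds; "tau": joint torques, N m; "eef_pos": TCP position; "tool_rot": TCP orientation; "force": force on the tool from outside, world axes, zero at the start; "torque": the same for the moment, N m; "width": finger opening in mm; "gripper_force": force on a finger pad.
Only numpy, scipy, OpenCV 4.12 (cv2) and the standard library are available. Lean on these libraries where they do the work, as an engineer would, in place of code of your own. Each camera call takes 0.05 s, during which the arm holds its last target. There are 200 camera calls.

### The job

In the plywood tile jig, push the upright peg of the round eccentric cam round with a fingertip until the cam's low point faces the follower roller, with the slide still back. Only then push the slide forward by its upright plate until it is fully home, so that it carries the small green trim tile up against the fence. Do not touch or lift the tile yourself, and leave the jar, the speckled offcut and the tape roll where they are.

Things in the scene. Friction and masses are not known exactly. Their poses are not given: they have to be found in the camera images.
- jig: Fixed plywood plate 212 x 180 x 12 mm. Origin: centre of underside; +x = forward (slide travel, away from the robot), +y left, z up. In its frame (mm): fence across the front, near face x = 96, top z = 34; slide on the line y = -50; cam pivot x = 20, y = 45; two cheeks beside the tile's place, inner faces y = -25 and -75, top z = 24.
- follower (a joint): Travel of the steel slide along the jig's +x, m: 0 = fully back, 0.045 = fully home (stop). Starts at 0 to 0.010. About 2 N of friction; stays where left. The roller on its side arm runs against the cam's rim: with the cam's high side towards it the slide is blocked at 0.02 to 0.03; with the low point towards it the slide can go fully home.
- push_face (a point): Centre of the near (-x) face of the slide's upright push plate, moves with the slide: plate 46 mm wide (jig y), 12 mm thick, top 74 mm above the table; the point is 57 mm above the table, at jig x = -68 mm + travel, y = -50 mm. Behind it only the slide's low plate (top 21 mm above the table, reaching 16 mm back) and two guides 24 mm high with their screws.
- cam (a joint): Angle of the eccentric cam about its upright pivot, rad, + anticlockwise from above. 0 = high side and peg towards the roller (jig -x): blocked. +pi or -pi = low point towards the roller, peg on the far side (jig +x): free. Starts between -1.0 and 1.0, turns either way; stops 0.3 rad beyond +pi and -pi. Friction 0.12 N m (4 N at the peg); stays where left.
- cam_axis (a point): On the cam's pivot axis at the cam's top face, 31 mm above the table. The cam is a dark steel disc, 56 mm diameter, 16 mm thick, pivoted 13 mm off its centre: the rim is 41 mm from the pivot on the high side, 15 mm on the low side. A bolt head 5 mm high stands on the pivot.
- cam_peg (a point): Centre of the top of the steel peg standing on the cam's high side, 30 mm from the pivot: 14 mm diameter, from the cam's top face (31 mm above the table) up to 66 mm. The low point is on the other side of the pivot from the peg. Of the jig's parts only the slide's push plate and its gussets stand higher than 36 mm.
- roller (a point): Centre of the follower roller, 30 mm above the table, on the slide's arm, straight behind (-x in the jig) the cam's pivot.
- trim_tile: Loose small green trim tile, 43 x 43 x 9 mm, flat on the jig plate (12 mm above the table), square to the jig within a few degrees, between the slide's pusher blade and the fence. Origin: centre of its underside, own x roughly along the jig's x. Moved only by the slide; home, its centre is 73 to 74 mm ahead of the jig's origin.
- glaze_jar: Bystander: small lidded glaze jar, 52 mm diameter, 66 mm high, standing left of the jig. Origin: centre of its underside.
- small_tile: Bystander: small speckled tile offcut 46 x 38 x 12 mm lying left of the jig. Origin: centre of its underside.
- tape_roll: Bystander: roll of masking tape lying flat, 104 mm diameter, 25 mm high, right of the jig. Origin: centre of its underside.
Not all that is in view belongs to the job. Leave any purple or turquoise look-alike of the trim_tile alone.

How it is judged (in metres and radians):
On the way, in this order (a step that is already met when the one before it is completed fails the run):
1. the cam's low point faces the roller (within 0.35 rad) while the slide is still back ((value of joint cam above 2.792 rad or value of joint cam below -2.792 rad) and value of joint follower below 0.018 m), for 0.2 s.
2. the slide is fully home and the trim tile is against the fence (value of joint follower above 0.042 m and x of trim_tile in the frame of jig above 0.0705 m and angle between the x axis of trim_tile and the x axis of jig, either way round below 0.06 rad and z of trim_tile in the frame of jig between 0.008 and 0.016 m), for 0.2 s.
At the end, for the whole second after the job is handed in: The cam's low point faces the roller within 0.35 rad, the slide is within 3 mm of its end stop (travel over 0.042 m), and the trim tile lies flat on the jig plate at rest, within 4 mm of the fence and square to it within 0.06 rad (all of step 2 and (value of joint cam above 2.792 rad or value of joint cam below -2.792 rad) and linear speed of trim_tile below 0.01 m/s); the robot touches nothing.
It fails at once if the slide is pushed forward (past 0.018 m) while the cam is not at its low point (more than 0.5 rad off) (value of joint follower above 0.018 m and not (value of joint cam above 2.642 rad or value of joint cam below -2.642 rad)).
It fails at once if the robot touches the trim tile (contact force between any of the arm, the fingers and trim_tile above 0.5 N).
It fails at once if the trim tile is lifted off the jig plate (z of trim_tile in the frame of jig above 0.02 m).
It fails at once if the jar, the speckled offcut or the tape roll is moved by more than 15 mm (distance of any of glaze_jar, small_tile, tape_roll from where it was at the start of the episode above 0.015 m).
It also fails if it takes over 53 s, if anything falls off the work surface, if the arm or the gripper's body presses on something with over 40 N, if the wrist force passes 120 N, or if a joint passes its speed limit or range.

## Working session

There is one attempt and no reset: what is moved stays moved. The work goes in short steps, Python scripts to look and compute and a tool call to move; the robot and the scene stay as the last step left them, time stands still between calls to the robot, and variables do not carry over. Pictures are saved under pics/ and viewed, at most 10 in all, crops included, and the job is handed in when it is done.

Besides the shell and the picture viewer there is one more tool, called after ">>>" as name(argument=value, ...) on one line, values as JSON. play_rows: Moves the arm, as the interface text tells. Its arguments: {"type":"object","properties":{"deltas":{"type":"array"}},"required":["deltas"]}

```bash
mkdir -p pics
python3 - <<'E'
from cell import *
import cv2,numpy as np
for n in("scene","top"):
    im=get_image(n); cv2.imwrite(f"pics/{n}0.png",cv2.cvtColor(im,cv2.COLOR_RGB2BGR))
    c=camera_info(n); print(n,c["fx"],c["cx"],c["cy"],c["distortion"]); print(np.round(c["T"],3))
s=read_state(); print(s)
E
```

```text
scene 369.4436501852096 256.88053943559987 186.73310438319504 [-0.00370551  0.          0.          0.          0.        ]
[[-4.49000e-01 -5.19000e-01  7.27000e-01 -9.90490e+01]
 [-8.93000e-01  2.60000e-01 -3.67000e-01  7.27879e+02]
 [ 2.00000e-03 -8.14000e-01 -5.80000e-01  5.72857e+02]
 [ 0.00000e+00  0.00000e+00  0.00000e+00  1.00000e+00]]
top 481.61669233115396 257.9202509321379 195.31968737196516 [-0.10350818  0.          0.          0.          0.        ]
[[ 9.000000e-03 -9.840000e-01  1.750000e-01  3.495650e+02]
 [-1.000000e+00 -1.000000e-02 -4.000000e-03  4.096290e+02]
 [ 5.000000e-03 -1.750000e-01 -9.850000e-01  1.014476e+03]
 [ 0.000000e+00  0.000000e+00  0.000000e+00  1.000000e+00]]
{'clock': 0.1, 'qpos': array([ 1.27219149,  0.62925991,  0.03841757,  1.51827026, -0.02696105,
        0.99634547, -0.02000258]), 'qd': array([ 1.43562761e-05, -1.03432078e-03, -7.99110602e-04, -3.28659601e-03,
        1.15681893e-03,  4.28813961e-04, -4.35378562e-04]), 'tau': array([ 3.05825612e-03, -5.64536297e+01,  1.23046562e+00, -1.93973762e+01,
        1.12547656e-02,  5.44396884e-03,  5.16266368e-06]), 'eef_pos': array([ 149.86021827, -631.89427743,  230.47579739]), 'tool_rot': array([-3.13982729e+00,  3.53773139e-05,  2.32845427e-01]), 'force': array([ 0.37191751, -0.14055537, -0.51364065]), 'torque': array([ 0.02201833,  0.00435351, -0.03021256]), 'gripper_force': 0.0, 'width': 85.53614435139175}
```

View pics/scene0.png

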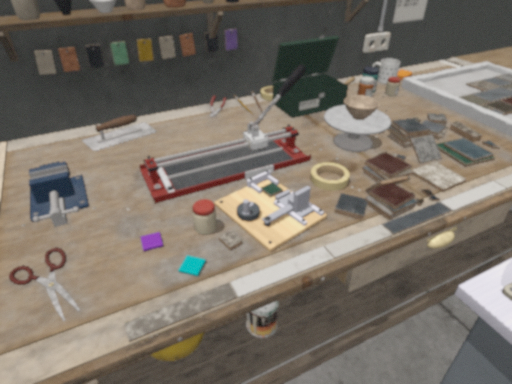

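View pics/top0.png

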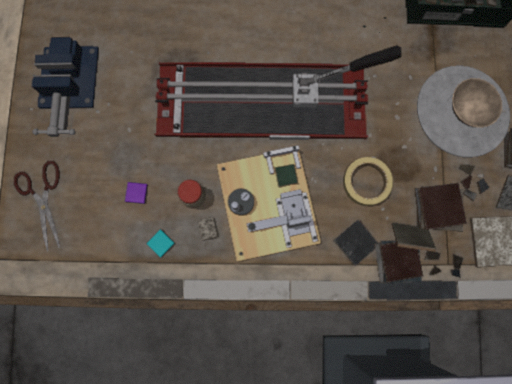

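The views show the jig at about (268,203) in top, with the cam at (241,203), the green tile at (287,174), the jar at (190,192), the offcut at (208,228) and the tape at (368,181). I'll enlarge the jig next.

Run:
```python
import cv2
a=cv2.imread("pics/top0.png")[140:270,170:330]
cv2.imwrite("pics/topc.png",cv2.resize(a,None,fx=4.5,fy=4.5,interpolation=cv2.INTER_CUBIC))
a=cv2.imread("pics/scene0.png")[165:250,185:335]
cv2.imwrite("pics/scenec.png",cv2.resize(a,None,fx=5,fy=5,interpolation=cv2.INTER_CUBIC))
```

```text
(no output)
```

View pics/topc.png

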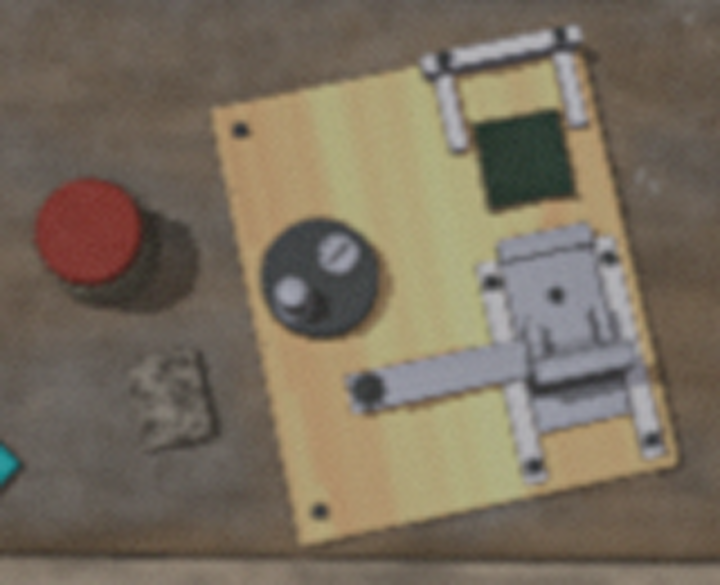

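View pics/scenec.png

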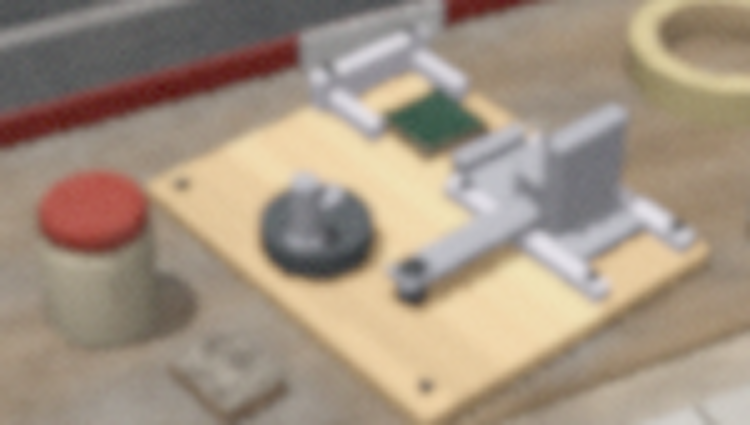

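The crop shows the pivot bolt at (340,252), the peg top at (293,291), the roller at (369,389), and the jig corners at (213,108), (302,545) and (680,465). The peg lies left of and behind the pivot, so the cam angle is negative.

```bash
cat > h.py <<'E'
from cell import *
import cv2,numpy as np
def ray(n,px,z):
    c=camera_info(n);K=np.array([[c["fx"],0,c["cx"]],[0,c["fy"],c["cy"]],[0,0,1]])
    u=cv2.undistortPoints(np.array([[px]],float),K,np.array(c["distortion"]))[0,0]
    T=np.array(c["T"]);d=T[:3,:3]@[u[0],u[1],1];o=T[:3,3]
    return (o+d*(z-o[2])/d[2])[:2]
def topc(x,y,z): return ray("top",((x+.5)/4.5-.5+170,(y+.5)/4.5-.5+140),z)
def scc(x,y,z): return ray("scene",((x+.5)/5-.5+185,(y+.5)/5-.5+165),z)
E
python3 - <<'E'
from h import *
np.set_printoptions(precision=1,suppress=True)
im=cv2.imread("pics/top0.png");h=cv2.cvtColor(im,cv2.COLOR_BGR2HSV)
P={k:topc(*v) for k,v in dict(FL=(213,108,12),BL=(302,545,12),BR=(680,465,12),bolt=(340,252,36),peg=(293,291,66),roller=(369,389,38),jar=(90,232,66),tile=(527,160,21),plateL=(527,378,74),plateR=(636,358,74),offc=(172,400,12)).items()}
for k in P: print(k,P[k])
x1=P["FL"]-P["BL"];y1=P["BL"]-P["BR"]
print(np.linalg.norm(x1),np.linalg.norm(y1),np.arctan2(x1[1],x1[0]),np.arctan2(-y1[0],y1[1]))
yaw=(np.arctan2(x1[1],x1[0])+np.arctan2(-y1[0],y1[1]))/2
c=(P["FL"]+P["BR"])/2;R=np.array([[np.cos(yaw),-np.sin(yaw)],[np.sin(yaw),np.cos(yaw)]])
print("yaw",yaw,"c",c)
for k in P: print(k,"jig",R.T@(P[k]-c))
d=R.T@(P["peg"]-P["bolt"]);print("cam",np.arctan2(-d[1],-d[0]),np.linalg.norm(d))
for n,v in dict(bolt=(330,197,36),peg=(306,180,66),FL=(152,182,12),BL=(428,418,12),BR=(708,248,12),roller=(410,270,38)).items(): p=scc(*v);print("scene",n,p,R.T@(p-c))
E
```

```text
FL [596.1 494.2]
BL [390.2 448.5]
BR [428.5 274. ]
bolt [522.8 432.3]
peg [499.8 452.2]
roller [459.6 418.3]
jar [525.5 543.2]
tile [570.2 345.5]
plateL [461.1 349. ]
plateR [470.3 301.2]
offc [456.5 510. ]
210.9096576920691 178.5853087927247 0.21867153216598859 0.21606385662961397
yaw 0.2173676943978013 c [512.3 384.1]
FL jig [105.6  89.4]
BL jig [-105.3   89.2]
BR jig [-105.6  -89.4]
bolt jig [20.7 44.7]
peg jig [ 2.5 69.1]
roller jig [-44.   44.7]
jar jig [ 47.2 152.5]
tile jig [ 48.3 -50.3]
plateL jig [-57.6 -23.3]
plateR jig [-58.9 -71.9]
offc jig [-27.3 134.9]
cam -0.9289081898153064 30.459556386256963
scene bolt [517.8 433.1] [16.  46.7]
scene peg [499.2 453.9] [ 2.3 70.9]
scene FL [595.7 493.7] [105.1  89. ]
scene BL [390.4 449. ] [-105.    89.7]
scene BR [430.  276.8] [-103.5  -87.1]
scene roller [452.3 425.4] [-49.7  53.2]
```

```bash
cat >> h.py <<'E'
from scipy.spatial.transform import Rotation as Ro
YAW=.2175;C=np.array([512.3,384.1])
def j2w(x,y):
    c,s=np.cos(YAW),np.sin(YAW);return C+[c*x-s*y,s*x+c*y]
def w2j(p):
    c,s=np.cos(YAW),np.sin(YAW);d=np.array(p)[:2]-C;return np.array([c*d[0]+s*d[1],-s*d[0]+c*d[1]])
def plan(T,g=0):
    "T: list of world x,y,z,yaw -> rows from the present pose"
    s=read_state();R0=Ro.from_euler("xyz",s["tool_rot"])
    for x,y,z,w in T:
        d=R0.inv().apply(np.array([x,y,z])-s["eef_pos"]);r=(R0.inv()*Ro.from_euler("xyz",[np.pi,0,w])).as_rotvec()
        print(*[f"{v:.1f}," for v in d],*[f"{v:.3f}," for v in r],f"{g},")
def arc(deg,z=43,off=18,r=30):
    "finger pose behind the peg at jig direction deg"
    a=np.radians(deg);t=np.array([np.sin(a),-np.cos(a)])
    p=j2w(*(np.array([20,45])+r*np.array([np.cos(a),np.sin(a)])-off*t))
    return [*p,z,np.arctan2(t[1],t[0])+YAW+np.pi]
E
python3 -c "
from h import *
print(arc(127,43,34))
plan([(600,-250,200,1.3),arc(127,150,34)])"
```

```text
[np.float64(477.2206391539144), np.float64(426.0151288613762), 43, np.float64(4.004864476827695)]
526.1, -267.7, 30.9, -0.002, -0.001, -1.067, 0,
562.6, -953.7, 82.1, -0.001, 0.002, 2.511, 0,
```

>>> play_rows(deltas=[526, -268, 31, 0, 0, -1.067, 0, 526, -268, 31, 0, 0, -1.067, 0, 526, -268, 31, 0, 0, -1.067, 0, 526, -268, 31, 0, 0, -1.067, 0, 526, -268, 31, 0, 0, -1.067, 0, 526, -268, 31, 0, 0, -1.067, 0, 526, -268, 31, 0, 0, -1.067, 0, 526, -268, 31, 0, 0, -1.067, 0, 526, -268, 31, 0, 0, -1.067, 0, 526, -268, 31, 0, 0, -1.067, 0])

```text
clock: 1.35
eef_pos: [602.7, -245.6, 199.6]
tool_rot: [3.142, -0.003, 1.305]
force: [0.1, -0.7, -0.1]
width: -0.3
gripper_force: 0.0
```

```bash
python3 -c "
from h import *
print(read_state()['eef_pos'],read_state()['qpos'])
plan([(580,100,200,2.3),arc(127,150,34)])"
```

```text
[ 602.74217394 -245.58513857  199.63388412] [ 0.48914591  0.67116339 -0.24600365  1.54287203  0.18379685  0.95050237
 -0.0783725 ]
327.5, -112.7, 0.5, 0.001, -0.003, -0.995, 0,
614.9, -297.5, 51.3, 0.004, -0.001, -2.700, 0,
```

>>> play_rows(deltas=[328, -113, 0, 0, 0, -0.995, 0, 328, -113, 0, 0, 0, -0.995, 0, 328, -113, 0, 0, 0, -0.995, 0, 328, -113, 0, 0, 0, -0.995, 0, 328, -113, 0, 0, 0, -0.995, 0, 615, -298, 30, 0, 0, -1.8, 0, 615, -298, 30, 0, 0, -1.8, 0, 615, -298, 30, 0, 0, -1.8, 0, 615, -298, 30, 0, 0, -1.8, 0, 615, -298, 30, 0, 0, -1.8, 0])

```text
clock: 2.6
eef_pos: [494.5, 362.3, 174.8]
tool_rot: [-3.141, -0.0, 3.103]
force: [1.9, 0.3, 0.6]
width: -0.1
gripper_force: 0.0
```

```bash
python3 -c "
from h import *
print(read_state()['eef_pos'],read_state()['qpos'])
plan([arc(127,150,34),arc(127,80,34)])"
```

```text
[494.45832566 362.30327256 174.8428942 ] [-0.26881872  0.7256569  -0.69095202  1.67027279  0.54754645  0.94872446
  0.36824657]
19.6, 63.0, 24.8, -0.000, -0.000, -0.901, 0,
19.6, 63.1, 94.8, -0.000, -0.000, -0.901, 0,
```

>>> play_rows(deltas=[20, 63, 25, 0, 0, -0.9, 0, 20, 63, 25, 0, 0, -0.9, 0, 20, 63, 25, 0, 0, -0.9, 0, 20, 63, 25, 0, 0, -0.9, 0, 20, 63, 25, 0, 0, -0.9, 0, 20, 63, 25, 0, 0, -0.9, 0, 20, 63, 25, 0, 0, -0.9, 0, 20, 63, 25, 0, 0, -0.9, 0])

```text
clock: 3.6
eef_pos: [477.7, 424.7, 150.5]
tool_rot: [-3.141, 0.0, -2.285]
force: [0.6, 0.1, 0.2]
width: -0.2
gripper_force: 0.0
```

```bash
python3 -c "
from h import *
print(read_state()['eef_pos'],read_state()['qpos'])
plan([arc(127,90,34),arc(127,43,34)])"
```

```text
[477.71126419 424.68584666 150.4502417 ] [-0.28421061  0.85654794 -0.88588509  1.61118707  0.74484388  1.04270012
  1.03256549]
-0.7, 1.3, 60.4, -0.000, 0.000, -0.006, 0,
-0.7, 1.3, 107.4, -0.000, 0.000, -0.006, 0,
```

>>> play_rows(deltas=[-0.7, 1.3, 30, 0, 0, 0, 0, -0.7, 1.3, 60, 0, 0, 0, 0, -0.7, 1.3, 85, 0, 0, 0, 0, -0.7, 1.3, 100, 0, 0, 0, 0, -0.7, 1.3, 107, 0, 0, 0, 0, -0.7, 1.3, 107, 0, 0, 0, 0])

```text
clock: 4.35
eef_pos: [477.2, 426.4, 43.5]
tool_rot: [3.141, 0.0, -2.283]
force: [0.4, 0.2, 0.3]
width: 0.1
gripper_force: 0.0
```

```bash
python3 -c "
from h import *
print(read_state()['eef_pos'],read_state()['force'])
im=cv2.cvtColor(get_image('scene'),cv2.COLOR_RGB2BGR)[125:250,185:335];cv2.imwrite('pics/s1.png',cv2.resize(im,None,fx=4,fy=4,interpolation=cv2.INTER_CUBIC))
plan([arc(127,43,26),arc(127,43,18)]+[arc(127-5*i,43,18) for i in range(1,8)])"
```

```text
[477.1673876  426.35782116  43.46429681] [0.38984269 0.16488304 0.33681722]
-7.4, -0.3, 1.0, 0.000, 0.001, -0.005, 0,
-15.4, -0.2, 1.0, 0.000, 0.001, -0.005, 0,
-18.1, 1.3, 1.0, 0.000, 0.001, 0.082, 0,
-20.9, 2.5, 1.0, 0.000, 0.001, 0.169, 0,
-23.8, 3.5, 1.0, 0.000, 0.001, 0.257, 0,
-26.8, 4.2, 1.0, 0.000, 0.001, 0.344, 0,
-29.8, 4.7, 1.0, 0.000, 0.001, 0.431, 0,
-32.8, 4.9, 1.0, 0.000, 0.001, 0.518, 0,
-35.9, 4.8, 1.0, 0.000, 0.001, 0.606, 0,
```

View pics/s1.png

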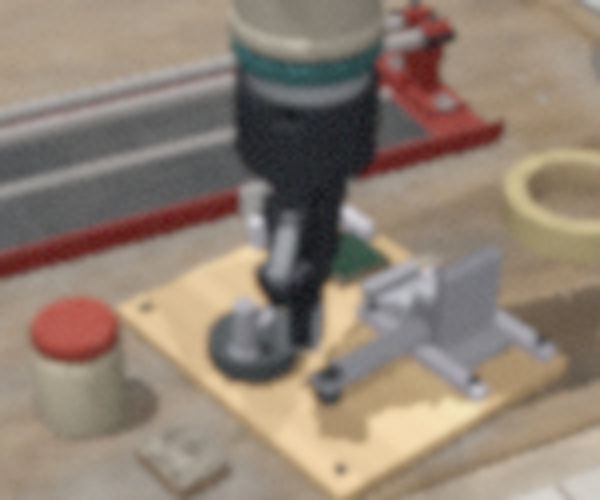

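The shut fingertip, at (305,340) in the crop, stands just behind the peg at (245,325). The slide hasn't moved.

>>> play_rows(deltas=[-7.5, 0, 0.5, 0, 0, 0, 0, -12, 0, 0.5, 0, 0, 0, 0, -15.4, 0, 0.5, 0, 0, 0, 0, -18.1, 1.3, 0.5, 0, 0, 0.08, 0, -20.9, 2.5, 0.5, 0, 0, 0.17, 0, -23.8, 3.5, 0.5, 0, 0, 0.257, 0, -26.8, 4.2, 0.5, 0, 0, 0.344, 0, -29.8, 4.7, 0.5, 0, 0, 0.431, 0, -32.8, 4.9, 0.5, 0, 0, 0.518, 0, -35.9, 4.8, 0.5, 0, 0, 0.606, 0])

```text
clock: 5.65
eef_pos: [495.0, 455.9, 42.7]
tool_rot: [-3.14, -0.004, -2.892]
force: [-4.0, -0.9, 1.5]
width: 0.3
gripper_force: 2.2
```

```bash
python3 -c "
from h import *
print(read_state()['eef_pos'],read_state()['force'],arc(92))
plan([arc(92-5*i,43,18) for i in range(1,11)])"
```

```text
[495.01633774 455.88271592  42.74273032] [-4.0410533  -0.91377341  1.47010487] [np.float64(497.19657921955877), np.float64(456.909779133889), 43, np.float64(3.3939992386296796)]
-5.0, 1.9, -0.3, -0.002, -0.004, 0.085, 0,
-7.8, 3.1, -0.3, -0.002, -0.003, 0.172, 0,
-10.7, 4.1, -0.3, -0.002, -0.003, 0.259, 0,
-13.7, 4.8, -0.3, -0.002, -0.003, 0.347, 0,
-16.7, 5.3, -0.3, -0.002, -0.003, 0.434, 0,
-19.8, 5.5, -0.3, -0.002, -0.003, 0.521, 0,
-22.8, 5.4, -0.3, -0.002, -0.003, 0.608, 0,
-25.8, 5.1, -0.4, -0.003, -0.003, 0.696, 0,
-28.8, 4.5, -0.4, -0.003, -0.003, 0.783, 0,
-31.8, 3.6, -0.4, -0.003, -0.003, 0.870, 0,
```

>>> play_rows(deltas=[-4, 1.5, 0, 0, 0, 0.085, 0, -7, 2.8, 0, 0, 0, 0.172, 0, -10, 3.8, 0, 0, 0, 0.26, 0, -13, 4.5, 0, 0, 0, 0.347, 0, -16, 5, 0, 0, 0, 0.434, 0, -19, 5.2, 0, 0, 0, 0.52, 0, -22, 5.2, 0, 0, 0, 0.608, 0, -25, 5, 0, 0, 0, 0.696, 0, -28, 4.4, 0, 0, 0, 0.783, 0, -31, 3.5, 0, 0, 0, 0.87, 0])

```text
clock: 6.9
eef_pos: [523.3, 469.0, 42.8]
tool_rot: [-3.14, -0.004, 2.523]
force: [-4.3, 0.7, -0.6]
width: 0.1
gripper_force: 2.1
```

```bash
python3 -c "
from h import *
print(read_state()['eef_pos'],read_state()['force'],arc(42))
plan([arc(42-5*i,43,18) for i in range(1,11)])"
```

```text
[523.28903358 469.03376824  42.78245904] [-4.300974    0.69227069 -0.56651359] [np.float64(524.9085271398371), np.float64(467.2298505460029), 43, np.float64(2.521334612632515)]
-5.0, 0.9, -0.2, -0.002, -0.004, 0.089, 0,
-7.9, 2.1, -0.3, -0.002, -0.004, 0.176, 0,
-10.7, 3.1, -0.3, -0.002, -0.004, 0.263, 0,
-13.7, 3.8, -0.3, -0.002, -0.004, 0.350, 0,
-16.7, 4.2, -0.3, -0.002, -0.003, 0.438, 0,
-19.8, 4.4, -0.3, -0.003, -0.003, 0.525, 0,
-22.8, 4.3, -0.3, -0.003, -0.003, 0.612, 0,
-25.9, 4.0, -0.3, -0.003, -0.003, 0.699, 0,
-28.9, 3.4, -0.3, -0.003, -0.003, 0.787, 0,
-31.8, 2.5, -0.3, -0.003, -0.003, 0.874, 0,
```

>>> play_rows(deltas=[-4, 0.8, 0, 0, 0, 0.085, 0, -7, 2, 0, 0, 0, 0.172, 0, -10, 3, 0, 0, 0, 0.26, 0, -13, 3.7, 0, 0, 0, 0.347, 0, -16, 4.2, 0, 0, 0, 0.434, 0, -19, 4.4, 0, 0, 0, 0.52, 0, -22, 4.3, 0, 0, 0, 0.608, 0, -25, 4, 0, 0, 0, 0.696, 0, -28, 3.4, 0, 0, 0, 0.783, 0, -29.5, 3, 0, 0, 0, 0.82, 0])

```text
clock: 8.15
eef_pos: [550.7, 455.4, 42.9]
tool_rot: [-3.141, -0.003, 1.704]
force: [-1.6, 4.7, -2.1]
width: 0.1
gripper_force: 2.2
```

```bash
python3 -c "
from h import *
s=read_state();print(s['eef_pos'],w2j(s['eef_pos']),s['force'],arc(-5))
im=cv2.cvtColor(get_image('scene'),cv2.COLOR_RGB2BGR)[125:250,185:335];cv2.imwrite('pics/s2.png',cv2.resize(im,None,fx=4,fy=4,interpolation=cv2.INTER_CUBIC))
"
```

```text
[550.65327856 455.3878942   42.86100748] [52.83283195 61.3321262 ] [-1.62385845  4.73676297 -2.08169027] [np.float64(549.5266505234047), np.float64(454.09912262869193), 43, np.float64(1.70102986419518)]
```

View pics/s2.png

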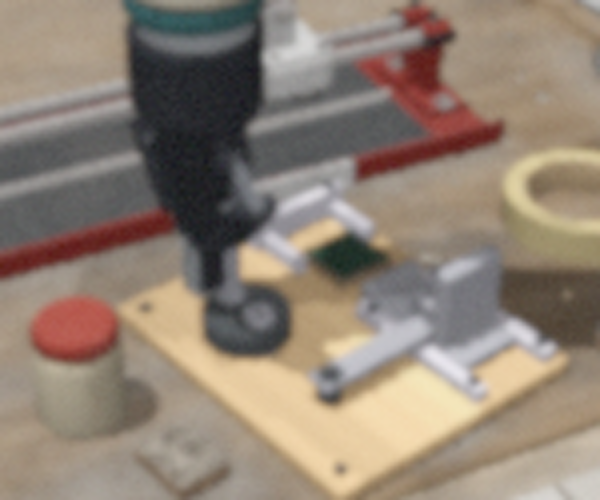

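The peg, at (230,285), now stands on the far side of the bolt at (262,315), with the fingertip behind it. I'll back off along jig +y, lift, and measure the cam.

>>> play_rows(deltas=[8, 0, 0, 0, 0, 0, 0, 15, 0, 0, 0, 0, 0, 0, 15, 0, -40, 0, 0, 0, 0, 15, 0, -90, 0, 0, 0, 0, 15, 120, -90, 0, 0, -0.08, 0, 15, 120, -90, 0, 0, -0.08, 0, 15, 120, -90, 0, 0, -0.08, 0])

```text
clock: 9.07
eef_pos: [674.2, 480.7, 131.0]
tool_rot: [3.139, 0.003, 1.778]
force: [-0.2, -0.2, 0.2]
width: 0.1
gripper_force: 0.0
```

```bash
python3 -c "
from h import *
s=read_state();print(s['eef_pos'],w2j(s['eef_pos']),s['tool_rot'])
im=cv2.cvtColor(get_image('scene'),cv2.COLOR_RGB2BGR)[165:250,185:335];cv2.imwrite('pics/s3.png',cv2.resize(im,None,fx=5,fy=5,interpolation=cv2.INTER_CUBIC))
"
```

```text
[674.24876277 480.67178237 130.95556636] [178.97239323  59.34975462] [3.13872887e+00 2.83489178e-03 1.77794645e+00]
```

View pics/s3.png

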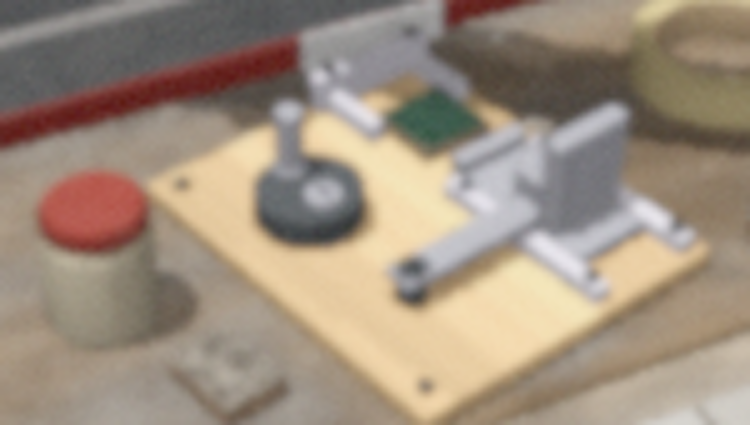

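The peg top is at (288,107) in this crop and the slide is still back. Next I'll compute the cam angle and the path to the push plate.

```bash
python3 -c "
from h import *
p=w2j(scc(288,107,66));print(p,'dir',np.arctan2(p[1]-45.5,p[0]-20))
q=j2w(-115,-50);plan([(*q,150,1.788),(*q,43,1.788)])"
```

```text
[52.48388703 42.84838217] dir -0.08144812855008632
-113.6, -290.0, -18.5, -0.001, 0.002, -0.007, 0,
-113.4, -289.9, 88.5, -0.001, 0.002, -0.007, 0,
```

>>> play_rows(deltas=[-113.5, -290, -18.5, 0, 0, 0, 0, -113.5, -290, -18.5, 0, 0, 0, 0, -113.5, -290, -18.5, 0, 0, 0, 0, -113.5, -290, -18.5, 0, 0, 0, 0, -113.5, -290, -18.5, 0, 0, 0, 0, -113.5, -290, -18.5, 0, 0, 0, 0, -113.5, -290, 30, 0, 0, 0, 0, -113.5, -290, 70, 0, 0, 0, 0, -113.5, -290, 88, 0, 0, 0, 0, -113.5, -290, 88, 0, 0, 0, 0])

```text
clock: 10.38
eef_pos: [408.3, 311.5, 44.1]
tool_rot: [-3.14, 0.001, 1.785]
force: [0.8, 0.5, 0.9]
width: -0.4
gripper_force: 0.0
```

```bash
python3 -c "
from h import *
s=read_state();print(s['eef_pos'],w2j(s['eef_pos']),s['force'])
plan([(*j2w(x,-50),43,1.788) for x in (-95,-85,-38)])"
```

```text
[408.28169785 311.45818661  44.13777884] [-117.24294695  -48.4843441 ] [0.8232471  0.47777734 0.89710144]
-1.4, 22.2, 1.1, -0.002, 0.001, -0.003, 0,
-1.4, 32.2, 1.1, -0.002, 0.001, -0.003, 0,
-1.3, 79.2, 1.0, -0.002, 0.001, -0.003, 0,
```

>>> play_rows(deltas=[-1.4, 12, 0, 0, 0, 0, 0, -1.4, 22, 0, 0, 0, 0, 0, -1.4, 29, 0, 0, 0, 0, 0, -1.4, 36, 0, 0, 0, 0, 0, -1.4, 43, 0, 0, 0, 0, 0, -1.4, 50, 0, 0, 0, 0, 0, -1.4, 57, 0, 0, 0, 0, 0, -1.4, 64, 0, 0, 0, 0, 0, -1.4, 70, 0, 0, 0, 0, 0, -1.4, 70, 0, 0, 0, 0, 0])

```text
clock: 11.62
eef_pos: [479.3, 325.1, 44.8]
tool_rot: [3.14, -0.0, 1.783]
force: [-0.3, -0.3, 0.0]
width: -0.2
gripper_force: 0.0
```

```bash
python3 -c "
from h import *
s=read_state();print(s['eef_pos'],w2j(s['eef_pos']),s['force'])"
```

```text
[479.25929219 325.12030954  44.84731302] [-44.98944807 -50.46029946] [-0.32374027 -0.32364438  0.00653158]
```

>>> play_rows(deltas=[0, 2, 0.5, 0, 0, 0, 0, 0, 4, 0.5, 0, 0, 0, 0, 0, 6, 0.5, 0, 0, 0, 0, 0, 6, 0.5, 0, 0, 0, 0])

```text
clock: 12.12
eef_pos: [484.3, 326.2, 44.4]
tool_rot: [3.141, -0.0, 1.784]
force: [-2.1, 0.7, -0.6]
width: -0.1
gripper_force: 0.7
```

```bash
python3 -c "
from h import *
s=read_state();print(s['eef_pos'],w2j(s['eef_pos']),s['force'])
im=cv2.cvtColor(get_image('scene'),cv2.COLOR_RGB2BGR)[125:250,185:335];cv2.imwrite('pics/s4.png',cv2.resize(im,None,fx=4,fy=4,interpolation=cv2.INTER_CUBIC))"
```

```text
[484.25663419 326.15703234  44.39411008] [-39.88613    -50.52637431] [-2.06451576  0.66591731 -0.56045528]
```

View pics/s4.png

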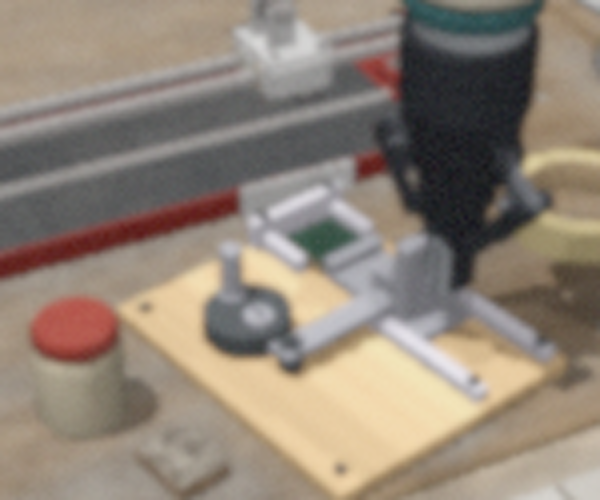

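The tile, at (322,237), is between the cheeks, and the roller at (288,350) is close to the cam's low side. I'll keep pushing in small steps.

>>> play_rows(deltas=[0, 2, 0.5, 0, 0, 0, 0, 0, 4, 0.5, 0, 0, 0, 0, 0, 6, 0.5, 0, 0, 0, 0, 0, 6, 0.5, 0, 0, 0, 0])

```text
clock: 12.68
eef_pos: [488.7, 327.1, 43.9]
tool_rot: [-3.139, 0.001, 1.784]
force: [-4.3, -0.6, 2.7]
width: -0.0
gripper_force: 2.6
```

>>> play_rows(deltas=[0, 2, 0, 0, 0, 0, 0, 0, 4, 0, 0, 0, 0, 0, 0, 4, 0, 0, 0, 0, 0])

```text
clock: 13.05
eef_pos: [488.8, 327.0, 43.8]
tool_rot: [-3.133, 0.003, 1.785]
force: [-13.5, -3.7, 12.1]
width: 0.2
gripper_force: 6.9
```

>>> play_rows(deltas=[0, 2, 0, 0, 0, 0, 0, 0, 2, 0, 0, 0, 0, 0, 0, -8, 0, 0, 0, 0, 0, 0, -25, 0, 0, 0, 0, 0, 0, -40, 0, 0, 0, 0, 0, 0, -40, -60, 0, 0, 0, 0, 0, -60, -120, 0, 0, 0, 0, 0, -100, -150, 0, 0, 0, 0, 0, -100, -150, 0, 0, 0, 0])

```text
clock: 14.18
eef_pos: [395.7, 308.1, 196.7]
tool_rot: [3.136, -0.002, 1.786]
force: [0.8, -0.1, 0.1]
width: -0.5
gripper_force: 0.0
```

```bash
python3 -c "
from h import *
s=read_state();print(s['eef_pos'],s['force'])
im=cv2.cvtColor(get_image('top'),cv2.COLOR_RGB2BGR)[140:270,170:330];cv2.imwrite('pics/t5.png',cv2.resize(im,None,fx=4.5,fy=4.5,interpolation=cv2.INTER_CUBIC))"
```

```text
[395.71806803 308.11412878 196.67101487] [ 0.78172631 -0.14733885  0.13987594]
```

View pics/t5.png

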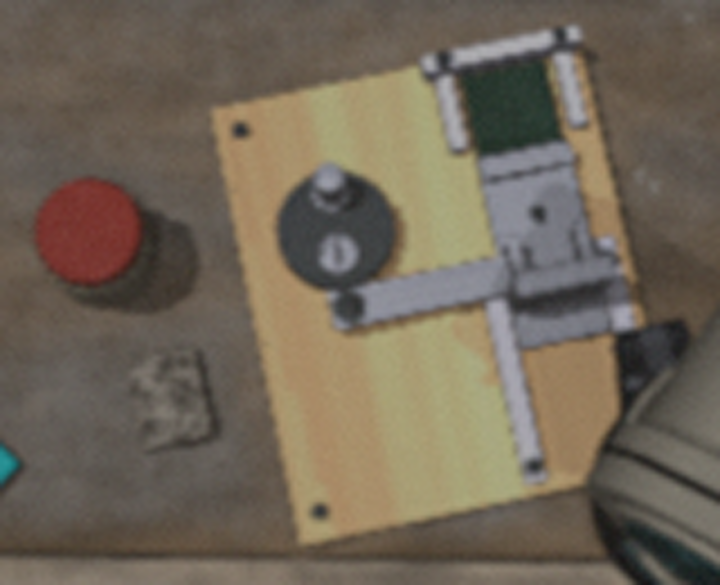

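The tile at (515,108) is between the cheeks at the fence, the roller is at (349,305), and the peg at (329,182) is on the far side. I'll check the numbers.

```bash
python3 -c "
from h import *
w=lambda *a:w2j(topc(*a))
print('roller',w(369,389,38),w(349,305,38))
print('plate',w(507,297,74),w(616,277,74))
p=w(329,182,66);print('peg',p,np.arctan2(p[1]-45,p[0]-20))
print('dot',w(557,295,25),w(537,213,25))
print('tile rear edge/front',w(527,148,21),w(505,65,21))"
```

```text
roller [-44.0424304   44.71089954] [-4.52154555 45.75120512]
plate [-20.84118864 -22.35867985] [-22.05795937 -71.31345383]
peg [47.4954686  43.61858679] -0.05019927678666536
dot [-17.79815296 -49.502672  ] [ 21.82194159 -48.86064909]
tile rear edge/front [ 53.87946744 -51.4945057 ] [ 95.33174613 -50.0698816 ]
```

```bash
python3 -c "
from cell import *
print(finish_job())"
```

```text
the job is handed in; nothing more can be done
None
```

I turned the cam to its low point (0.05–0.08 rad off), then pushed the slide to its stop, carrying the green tile to the fence, and handed the job in; the arm was clear and the jar and offcut look unmoved, but the tape roll was out of the last picture and no verdict was returned.

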